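Clamp a microplate in the ratchet hold-down press

TASK

Clamp the pale microplate in the bench press. Lift the press's blue head by its handle until the pawl catches the upper notch and the head stays up by itself when let go, then push the plate along the deck, under the head, until it drops fully into its nest. Last, press the red release tab and keep it down while the head sinks, so that the blue head ends up resting on the seated plate; leave the other things on the bench alone.

Things in the scene. Friction and masses are not known exactly. Their poses are not given: they have to be found in the camera images.
- press: Fixed white press, 315 x 116 mm. Origin: on the bench under the nest's centre; +x along the deck to the column (the pushing direction), -y facing the robot. Deck top z = 12 mm, x -190 to 125. Rails, tops z = 20 to 22, beside the plate: 98 mm apart inside on the loading deck (x < -106), tapering to 92 at the nest. Column x 86 to 112, y -14 to 14, top z = 130.
- nest (a point): Centre of the floor of the nest, a rectangular recess in the deck 8 mm deep (floor 4 mm above the bench), 132 mm along the press's x and 90 mm along its y. An end stop (x 66 to 74 mm in the press frame, top z = 22 mm) on the column side stops the plate.
- carriage (a joint): Height of the blue head on its column, m; 0 lower stop, 0.045 upper stop. 0.45 kg, damped: left free it sinks at about 0.1 m/s. Rising, its pawl clicks over the teeth; sinking, it is held at the next notch below: notches at 0.009 and 0.034. Starts on the lower stop or in the lower notch, too low for the plate to pass under. On a fully seated plate it reads 0.004.
- pawl (a joint): Angle of the pawl and its red release tab, rad; 0 engaged, 0.40 fully pressed, sprung back to 0. Free of the teeth from about 0.2. If it springs back while the head sinks, the head is caught by the next notch below.
- pad (a point): Centre of the underside of the head's 60 x 60 mm black rubber pad; the foot spans 32 mm either way from here along the press's x, 41 mm along its y. It is 2 mm above the deck at carriage 0 and 36 mm above it in the upper notch.
- handle (a point): Middle of the bar of the head's steel bail handle: round, 12 mm thick, along the press's y, 80 mm above the bench at carriage 0. Posts 34 mm either way leave a window 56 mm wide and 38 mm high under the bar, open to -x and +x. Hook it from below or pinch it from above. Rises with the carriage.
- tab (a point): Centre of the top of the red ribbed release tab, 26 mm (press x) by 22 mm (press y), on the robot's side of the column, 52 mm above the bench at carriage 0. Pressed straight down with about 3 to 5 N it sinks up to 20 mm relative to the head and frees the pawl; it also goes down with the carriage. Harder pressing only pushes the head down.
- plate: Pale grey 96-well microplate, 86 x 128 x 14 mm, about 50 g, loose, lying on the loading deck between the rails, its 128 mm side (own y) along the press's x. Origin: centre of its underside. On the deck it is at z = 12 mm in the press frame, seated at z = 4 mm.
- bottle: Bystander: reagent bottle with orange cap, 46 mm thick, 95 mm high, standing behind the press. Origin: centre of its underside.
- swab_tub: Bystander: clear tub of pink cotton swabs, 77 mm across, 80 mm high, behind the press. Origin: centre of its underside.
- timer: Bystander: white lab timer lying on the bench at the left, 68 x 62 x 18 mm. Origin: centre of its underside.
- carton: Bystander: small yellow and black carton, 64 x 68 x 66 mm, at the left. Origin: centre of its underside.

How it is judged:
On the way, in this order (a step that is already met when the one before it is completed fails the run):
1. the head hangs in the upper notch, let go by the fingers, the plate still outside the nest (value of joint carriage between 0.031 and 0.037 m and velocity of joint carriage between -0.005 and 0.005 m/s and value of joint pawl below 0.1 rad and contact force between the fingers and anything else below 0.3 N and x of plate in the frame of press below -0.03 m), for 0.2 s.
2. the plate has dropped flat into the nest under the raised head (x of plate in the frame of press between -0.005 and 0.005 m and y of plate in the frame of press between -0.005 and 0.005 m and z of plate in the frame of press below 0.0065 m and angle between plate's own z axis and vertical below 0.03 rad and value of joint carriage between 0.031 and 0.037 m), for 0.2 s.
At the end, for the whole second after the job is handed in: The plate lies flat in the nest (centre within 5 mm of the nest's along both axes, underside less than 2.5 mm above the nest floor, tilt under 0.03 rad) and at rest, and the head rests on it with its weight (carriage between 0.0015 and 0.0065 m, not hung up in the lower notch at 0.009) (x of plate in the frame of press between -0.005 and 0.005 m and y of plate in the frame of press between -0.005 and 0.005 m and z of plate in the frame of press below 0.0065 m and angle between plate's own z axis and vertical below 0.03 rad and value of joint carriage between 0.0015 and 0.0065 m and velocity of joint carriage between -0.005 and 0.005 m/s and contact force between plate and press above 2 N and linear speed of plate below 0.01 m/s); the robot touches nothing.
It fails at once if the reagent bottle with orange cap is moved more than 30 mm (distance of bottle from where it was at the start of the episode above 0.03 m).
It fails at once if the tub of pink cotton swabs is moved more than 30 mm (distance of swab_tub from where it was at the start of the episode above 0.03 m).
It fails at once if the lab timer is moved more than 30 mm (distance of timer from where it was at the start of the episode above 0.03 m).
It fails at once if the small yellow and black carton is moved more than 30 mm (distance of carton from where it was at the start of the episode above 0.03 m).
It also fails if it takes over 58 s, if anything falls off the work surface, if the arm or the gripper's body presses on something with over 40 N, if the wrist force passes 120 N, or if a joint passes its speed limit or range.

ROBOT

A 7-joint arm with a two-finger parallel gripper is mounted at the origin on a cart in front of the work surface, level with it; the furniture and walls round the work are solid. World frame = base frame: x ahead of the robot, y to its left, z up, the work surface at z = 0. Lengths are in m, angles in rad, forces in N, time in s.
With the tool pointing down it reaches from about 0.375 to 0.925 m from the base axis. Payload 3.1 kg.
Tool frame: the origin (TCP) lies midway between the tips of the shut fingers; the grasp point (between the pads) lies 19 mm behind it; z points along the fingers, y is the line along which they close (so a half turn about z gives the same grasp; the last joint's range is limited). The gripper opens to 85 mm and grips with 20 to 120 N. Pads are 22 mm wide; open, the fingers measure 114 mm over their backs; the gripper's body (76 mm by 85 mm) begins 54 mm behind the grasp point. The pads swing forward as they close: fully open they stand 13 mm farther back than shut.
Start: joints at [1.093, 0.383, 0.044, 1.598, -0.018, 1.161, -0.05], TCP at [0.241, -0.604, 0.231] pointing down, gripper open.
Joint ranges: [-2.61, 2.61], [-0.41, 2.15], [-1.48, 1.57], [0, 2.5], [-1.57, 4.71], [0.05, 1.97], [-2.85, 2.85]. Speed limits (rad/s): [2.79, 2.79, 3.14, 3.14, 3.14, 3.14, 3.14].

INTERFACE

Orientations are given as a 3x3 rotation matrix whose columns are the frame's x, y, z axes.
In Python, from cell import bot, eyes, job gives the robot as it stands. The module is installed in compiled form; this text tells all that it offers.
- The arm moves only by the shell command python3 -m creep 'ROWS' [FORCE]. ROWS is JSON, a list of rows, each a list of 3 entries, a list of its own where there are three numbers: the shift along the world's x, y, z in cm, then the turn, a rotation vector about the world's x, y, z in units of 10 degrees (1.0 is 10 degrees), then the opening, from 0 (shut) to 1 (fully open). In form: [[[tx, ty, tz], [rx, ry, rz], grip], ...]. A call has 1 to 20 rows; each row shifts and turns the commanded pose from where the row before left it; what a row does not reach is not made up. A row lasts 1/8 s, in which the tool goes at most 62.5 mm and 10.7 degrees, less where a joint would pass 70% of its speed; a pose out of reach is approached as far as the arm can. A call with a gripper value outside its range is refused whole. The fingers move at their own pace and stop on an object; FORCE is the grip in N (left out, the last holds). Time passes only in rows, so rows that do not move let the fingers close. It gives the time, the measured TCP pose, the force, the opening and the grip force at its end, in the units of the state.
- bot.state(): the state, without advancing time (a new reading comes with each control period).
- eyes.camera(name): name is "scene" or "top" or "wrist"; returns the picture (384x512x3 uint8, red, green, blue); there is no depth.
- eyes.camera_model(name): a dict with "fx", "fy", "cx", "cy" (pixels), "rvec" (rotation vector, rad) and "tvec" (3), from world to camera coordinates, as OpenCV has them; the wrist camera has in their place "mount" (4x4, takes a point from camera to tool coordinates, whose origin is the TCP and whose axes are the flange's). Camera axes: x right, y down, z forward; pixel columns grow to the right and rows downward; lengths in m; the calibration is good to about 2 mm. The wrist camera is an equidistant fisheye: a pixel r from the principal point sees the ray r / f radians off the axis. A picture is of the moment at which its call begins: read the wrist's pose just before it. camera_model takes no time and is no camera call.
- job.sign_off(): hands the job in; it is judged then, once.
The state is a dict: "t": time; "joint_positions": joint angles; "qd": joint speeds; "joint_torque": joint torques, N m; "ee_pos": TCP position; "orientation": TCP orientation; "force": force on the tool from outside, world axes, zero at the start; "moment": the same for the moment, N m; "gripper_width": opening from 0.0 (shut) to 1.0 (fully open); "grasp_force": force on a finger pad.
Only numpy, scipy, OpenCV 4.12 (cv2) and the standard library are available. Lean on these libraries where they do the work, as an engineer would, in place of code of your own. Each camera call takes 0.05 s, during which the arm holds its last target. There are 200 camera calls.

## Working session

There is one attempt and no reset: what is moved stays moved. The work goes in short steps, Python scripts to look and compute and a shell command to move; the robot and the scene stay as the last step left them, time stands still between calls to the robot, and variables do not carry over. Pictures are saved under pics/ and viewed, at most 14 in all, crops included, and the job is handed in when it is done.

```bash
mkdir -p pics; python3 - <<'E'
from cell import bot,eyes
import cv2,numpy as np
s=bot.state();print(s['t'],s['ee_pos'],s['orientation'],s['gripper_width'],s['force'])
for n in('scene','top','wrist'):
    im=eyes.camera(n);np.save(f'pics/{n}0.npy',im);cv2.imwrite(f'pics/{n}0.png',im[...,::-1]);print(n,eyes.camera_model(n))
a=np.hstack([cv2.imread('pics/scene0.png'),cv2.imread('pics/top0.png')])
E
```

```text
0.0 [ 0.24063525 -0.60278607  0.22983355] [[ 9.28693634e-01  3.70846073e-01 -1.15080926e-03]
 [ 3.70847824e-01 -9.28690415e-01  2.45044361e-03]
 [-1.60008140e-04 -2.70248649e-03 -9.99996335e-01]] 1.0010094350339742 [-0.05979127  0.44511086  0.67577383]
scene {'fx': 388.87629748715943, 'fy': 388.87629748715943, 'cx': 255.21762509860284, 'cy': 193.25181421680816, 'rvec': array([ 0.84112564, -2.3530179 ,  1.27968495]), 'tvec': array([0.61710368, 0.10464898, 1.04488345])}
top {'fx': 412.9499468940197, 'fy': 412.9499468940197, 'cx': 246.55216527529575, 'cy': 195.5402018892409, 'rvec': array([ 2.17069731, -2.19082231,  0.07843515]), 'tvec': array([0.35813239, 0.54282428, 0.92697475])}
wrist {'fx': 297.3186396354542, 'fy': 297.3186396354542, 'cx': 254.55610506834932, 'cy': 192.75823998174414, 'mount': array([[-1.55958284e-03, -9.58274820e-01, -2.85844252e-01,
         7.28385799e-02],
       [ 9.99998564e-01, -1.68389396e-03,  1.89098017e-04,
        -2.34379730e-04],
       [-6.62539278e-04, -2.85843547e-01,  9.58276071e-01,
        -1.43304886e-01],
       [ 0.00000000e+00,  0.00000000e+00,  0.00000000e+00,
         1.00000000e+00]])}
```

View pics/scene0.png

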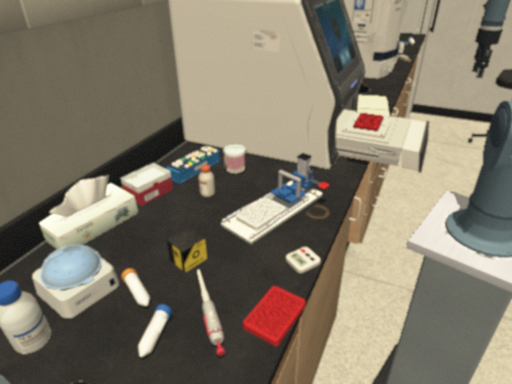

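View pics/top0.png

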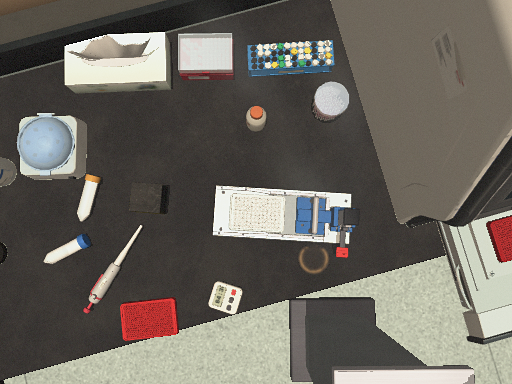

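The scene view shows the press near (280,200). The top view shows the deck from (214,213) to (352,218), the red tab at about (342,253), the blue head around (315,215) and the plate around (258,213). Next I'll take a zoomed crop and colour masks.

```bash
cat > h.py <<'E'
import numpy as np,cv2
from cell import bot,eyes
def ray(n,uv):
    m=eyes.camera_model(n);R=cv2.Rodrigues(m['rvec'])[0]
    d=np.array([(uv[0]-m['cx'])/m['fx'],(uv[1]-m['cy'])/m['fy'],1.])
    return -R.T@m['tvec'],R.T@d
def plane(n,uv,z):
    o,d=ray(n,uv);return o+d*(z-o[2])/d[2]
def tri(uvs):
    A=np.zeros((3,3));b=np.zeros(3)
    L=[ray(n,u) for n,u in uvs]
    for o,d in L:
        d=d/np.linalg.norm(d);P=np.eye(3)-np.outer(d,d);A+=P;b+=P@o
    x=np.linalg.solve(A,b)
    return x,[np.linalg.norm(np.cross(x-o,d/np.linalg.norm(d))) for o,d in L]
def proj(n,p):
    m=eyes.camera_model(n);R=cv2.Rodrigues(m['rvec'])[0];c=R@np.array(p)+m['tvec']
    return np.array([m['cx']+m['fx']*c[0]/c[2],m['cy']+m['fy']*c[1]/c[2]])
E
python3 - <<'E'
from h import *
t=np.load('pics/top0.npy');s=np.load('pics/scene0.npy')
def mask(im,kind):
    h=cv2.cvtColor(im,cv2.COLOR_RGB2HSV)
    if kind=='red': return cv2.inRange(h,(0,140,80),(8,255,255))|cv2.inRange(h,(172,140,80),(180,255,255))
    return cv2.inRange(h,(100,100,50),(125,255,255))
for n,im,b in(('top',t,(200,170,360,270)),('scene',s,(215,145,335,250))):
    for k in('red','blue'):
        m=mask(im,k);z=np.zeros_like(m);z[b[1]:b[3],b[0]:b[2]]=m[b[1]:b[3],b[0]:b[2]]
        c,l,st,ce=cv2.connectedComponentsWithStats(z)
        for i in range(1,c):
            if st[i,4]>8: print(n,k,st[i],ce[i].round(1))
# deck white quad in top
h=cv2.cvtColor(t,cv2.COLOR_RGB2HSV);w=cv2.inRange(h,(0,0,120),(180,70,255));z=np.zeros_like(w);z[175:255,205:360]=w[175:255,205:360]
c,l,st,ce=cv2.connectedComponentsWithStats(z);i=1+st[1:,4].argmax()
cn=max(cv2.findContours((l==i).astype(np.uint8),0,2)[0],key=cv2.contourArea)
r=cv2.minAreaRect(cn);q=cv2.boxPoints(r);print(r,q)
for zz in(.012,.021):
  P=np.array([plane('top',u,zz) for u in q]);print(P.round(4),np.linalg.norm(np.roll(P,-1,0)-P,axis=1))
print('tub/bottle/timer',plane('top',(256,118),.05),plane('top',(226,298),.0))
a=cv2.resize(t[175:265,205:365],None,fx=4.9,fy=4.9,interpolation=2)
cv2.imwrite('pics/tc.png',a[...,::-1])
a=cv2.resize(s[145:245,215:335],None,fx=6,fy=6,interpolation=2);cv2.imwrite('pics/sc.png',a[...,::-1])
E
```

```text
top red [336 247  12  11 117] [341.5 252. ]
top blue [296 197  17  37 511] [303.4 215. ]
top blue [317 199  15  36 293] [322.8 216.6]
top blue [333 207  11  24 102] [336.4 215.9]
top blue [331 227   6   4  21] [333.1 228.6]
top blue [347 228   5   4  10] [349.6 230.2]
scene red [318 181  12   9  69] [323.4 184.9]
scene blue [215 151   5  13  44] [216.7 157.5]
scene blue [293 171  21  17 103] [303.4 180.5]
scene blue [272 182  27  21 288] [286.3 192.5]
scene blue [300 191   5   5  16] [301.6 193.2]
((281.5310974121094, 214.01812744140625), (135.75003051757812, 50.2503662109375), 3.6913859844207764) [[212.17929 234.72124]
 [215.41452 184.57512]
 [350.8829  193.31502]
 [347.64767 243.46114]]
[[0.4571 0.4331 0.012 ]
 [0.5731 0.4253 0.012 ]
 [0.5497 0.1113 0.012 ]
 [0.4343 0.122  0.012 ]] [0.11627848 0.31487221 0.1159445  0.31200195]
[[0.4572 0.4324 0.021 ]
 [0.5721 0.4246 0.021 ]
 [0.549  0.1135 0.021 ]
 [0.4346 0.1241 0.021 ]] [0.11518267 0.31190486 0.11485184 0.30906166]
tub/bottle/timer [0.71939802 0.33006801 0.05      ] [0.31128458 0.40271473 0.        ]
```

View pics/tc.png

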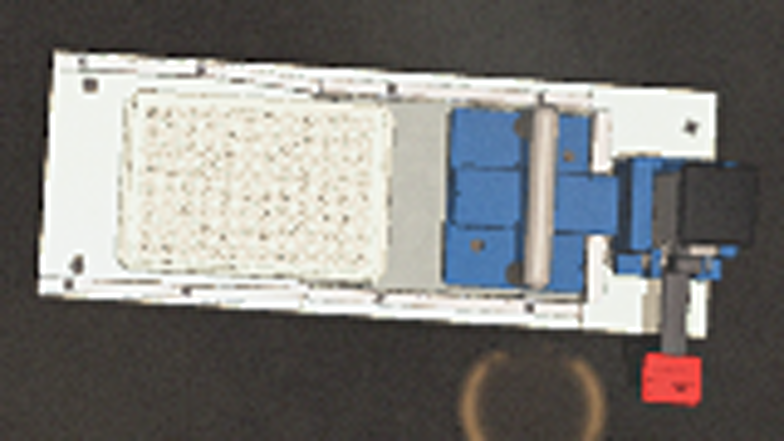

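View pics/sc.png

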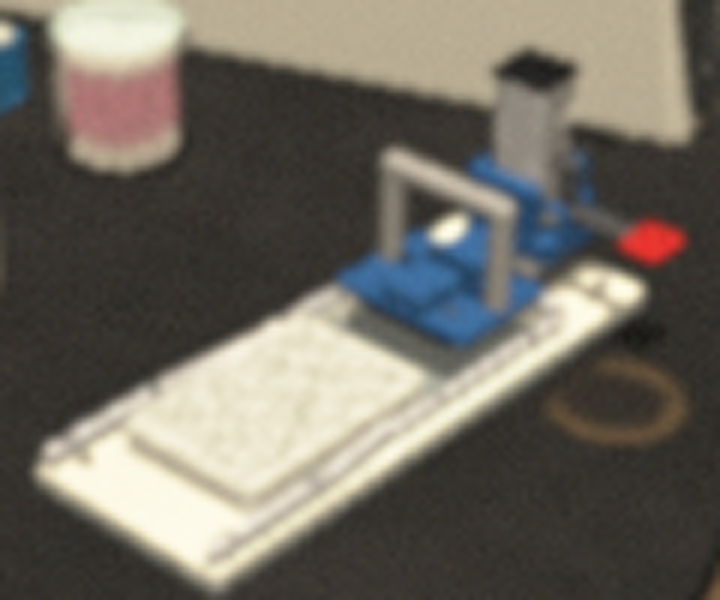

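The top crop shows the handle bar from about (543,108) to (537,285), which is full-image centre (315,215). The scene crop shows its ends at (392,155) and (508,212), centre (290,176). The head is low. The plate lies between the rails, and the red tab is at (341.5,252).

```bash
cat >> h.py <<'E'
ex=np.array([-.0738,-.9973,0]);ex/=np.linalg.norm(ex);ey=np.array([-ex[1],ex[0],0])
O=np.array([.5012,.2405,0])
def topress(p): d=np.array(p)-O;return np.array([d@ex,d@ey,d[2]])*1000
def toworld(x,y,z): return O+(ex*x+ey*y)/1000+np.array([0,0,z/1000])
E
python3 - <<'E'
from h import *
T=lambda u,v:('top',(205+u/4.9-.4,175+v/4.9-.4));S=lambda u,v:('scene',(215+u/6-.4,145+v/6-.4))
for n,a,b in(('far',T(543,112),S(392,155)),('near',T(537,281),S(508,210)),('bar',T(540,197),S(450,183)),('tab',('top',(341.5,251.5)),('scene',(323.3,184.2))),('coltop',T(716,203),S(535,71)),('platefarL',T(130,92),S(322,318)),('plate nearR',T(380,285),S(255,495))):
    x,e=tri([a,b]);print(n,x.round(4),np.round(e,4),topress(x).round(1))
for u in((125,93),(393,103),(383,283),(118,268)): print('plate',topress(plane(*T(*u),.026)).round(1))
for u in((54,50),(717,92),(706,338),(38,295)): print('deck',topress(plane(*T(*u),.012)).round(1), plane(*T(*u),.012))
from scipy.spatial.transform import Rotation as R
s=bot.state();print((toworld(0,0,200)-s['ee_pos'])*100)
E
```

```text
far [0.5348 0.2065 0.0927] [0.0005 0.0005] [31.4 36.1 92.7]
near [0.4624 0.2106 0.09  ] [0.0001 0.0001] [ 32.7 -36.5  90. ]
bar [0.4983 0.2084 0.0908] [0.0004 0.0004] [32.2 -0.6 90.8]
tab [0.4189 0.1474 0.0611] [0.0002 0.0002] [ 98.9 -75.2  61.1]
coltop [0.4948 0.1417 0.1259] [0.0005 0.0005] [ 99.    0.9 125.9]
platefarL [0.5103 0.3616 0.0922] [0.0425 0.0425] [-121.4    0.2   92.2]
plate nearR [ 0.4915  0.2977 -0.0375] [0.0437 0.0437] [-56.3 -13.9 -37.5]
plate [-153.4   38.2   26. ]
plate [-28.4  41.6  26. ]
plate [-28.2 -42.2  26. ]
plate [-151.1  -43.2   26. ]
deck [-189.1   57.5   12. ] [0.5725251  0.42482026 0.012     ]
deck [125.4  57.8  12. ] [0.54957911 0.11119451 0.012     ]
deck [125.5 -58.1  12. ] [0.43397762 0.11960666 0.012     ]
deck [-188.4  -58.4   12. ] [0.45685722 0.43273567 0.012     ]
[26.05096815 84.34905475 -3.01648242]
```

```bash
python3 - <<'E'
from h import *
T=lambda u,v:('top',(205+u/4.9-.4,175+v/4.9-.4));S=lambda u,v:('scene',(215+u/6-.4,145+v/6-.4))
for n,a,b in(('collar',T(617,158),S(477,158)),('rackfar',('top',(491,217)),('scene',(354,127))),('racknear',('top',(497,262)),('scene',(381,131)))):
    x,e=tri([a,b]);print(n,x.round(4),np.round(e,4),topress(x).round(1))
print('analyzer foot',plane('scene',(333,165),0),'tray near',plane('scene',(402,168),.0),plane('scene',(338,155),0.05))
for z in(.1,.2,.4):print(z,plane('top',(400,222),z),'tray',plane('top',(442,228),z),plane('top',(470,340),z))
print('base px',proj('top',(0,0,0)),proj('scene',(0,0,0)),eyes.camera_model('scene') and ray('scene',(0,0))[0])
E
```

```text
collar [0.5123 0.171  0.0831] [0.0039 0.0039] [68.5 16.2 83.1]
rackfar [ 0.4864 -0.1467  0.1243] [0.0042 0.0042] [387.2  13.8 124.3]
racknear [ 0.3942 -0.1507  0.1323] [0.0066 0.0066] [398.1 -77.8 132.3]
analyzer foot [ 0.5084022  -0.07543471  0.        ] tray near [ 0.31167081 -0.20507107  0.        ] [ 0.48844802 -0.06472721  0.05      ]
0.1 [0.48159758 0.03231357 0.1       ] tray [ 0.46829469 -0.05480805  0.1       ] [ 0.23937116 -0.10173451  0.1       ]
0.2 [0.48074106 0.06891382 0.2       ] tray [ 0.46897251 -0.0081593   0.2       ] [ 0.26645273 -0.04967332  0.2       ]
0.4 [0.47902803 0.14211433 0.4       ] tray [0.47032816 0.0851382  0.4       ] [0.32061588 0.05444906 0.4       ]
base px [406.09345907 437.3582827 ] [484.88629842 232.19922731] [-0.05399777  1.02312158  0.65867765]
```

View pics/wrist0.png

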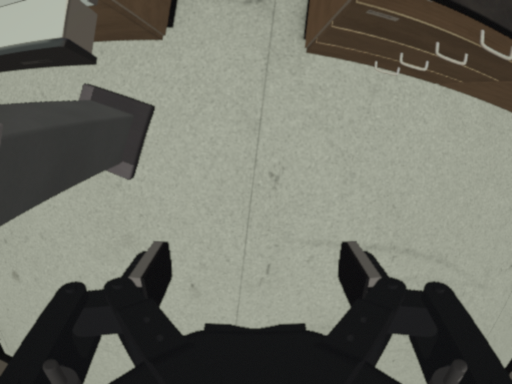

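The wrist view shows only floor, with the tray of the neighbouring analyzer at upper left, which stands about 0.13 m high. My measurements agree with each other: the bar is at z≈90 mm, so the head is in the lower notch, and the tab is at 61 mm. I'll go round the tray, high and close to the base.

```bash
python3 -m creep '[[[0.9,4.3,1.5],[0,0,0.9],0.35],[[0.9,4.3,1.5],[0,0,0.9],0.35],[[0.9,4.3,1.5],[0,0,0.9],0.35],[[0.9,4.3,1.5],[0,0,0.9],0.35],[[0.9,4.3,1.5],[0,0,0.9],0.35],[[0.9,4.3,1.5],[0,0,0.9],0.35],[[0.9,4.3,1.5],[0,0,0.9],0.35],[[0,0,0],[0,0,0],0.35]]'
```

```text
t: 1.15
ee_pos: [0.3059, -0.2998, 0.3377]
orientation: [[0.085, 0.996, 0.002], [0.996, -0.085, -0.002], [-0.002, 0.002, -1.0]]
force: [-0.4, -1.3, 0.3]
gripper_width: 0.347
grasp_force: 0.0
```

```bash
python3 -m creep '[[[1.7,5,0],[0,0,0],0.35],[[1.7,5,0],[0,0,0],0.35],[[1.7,5,0],[0,0,0],0.35],[[1.7,5,0],[0,0,0],0.35],[[1.7,5,0],[0,0,0],0.35],[[0.3,5,0],[0,0,0],0.35],[[0.3,5,0],[0,0,0],0.35],[[0.3,5,0],[0,0,-0.9],0.35],[[3.2,3.7,-1],[0,0,-1],0.35],[[3.2,3.7,-1],[0,0,-1],0.35],[[3.2,3.7,-1],[0,0,-1],0.35],[[0,0,-2],[0,0,-1],0.35],[[0,0,-2],[0,0,-1],0.35],[[0,0,-2],[0,0,-1],0.35],[[0,0,-2],[0,0,-1],0.35],[[0,0,-2],[0,0,-1],0.35],[[0,0,0],[0,0,0],0.35],[[0,0,0],[0,0,0],0.35]]'
python3 - <<'E'
from h import *
s=bot.state();e=np.array(s['ee_pos']);o=np.array(s['orientation']);print(topress(e),s['force'],'heading err deg',np.degrees(np.arctan2(o[1,1],o[0,1])-np.arctan2(ex[1],ex[0])))
im=eyes.camera('wrist');cv2.imwrite('pics/w1.png',im[...,::-1])
E
```

```text
t: 3.4
ee_pos: [0.4742, 0.1822, 0.2125]
orientation: [[0.999, 0.04, -0.008], [0.04, -0.999, 0.001], [-0.008, -0.001, -1.0]]
force: [-0.2, 0.2, -0.0]
gripper_width: 0.352
grasp_force: 0.0
[ 60.14387624 -22.60217058 212.54684514] [-0.1951691   0.2488929  -0.01449014] heading err deg 6.551539727409831
```

View pics/w1.png

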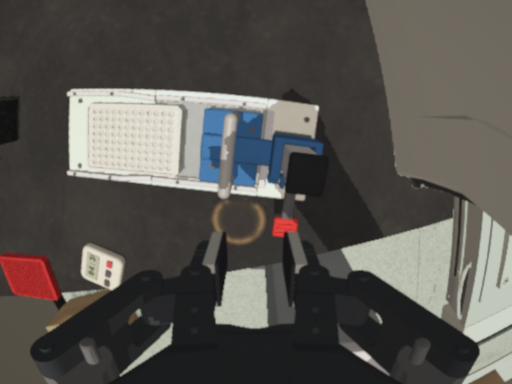

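The wrist view shows the bar centre at about (227,155), the plate centre near (135,137) and the tab at (285,227). I'll cross-check the bar from this view before descending.

```bash
cat >> h.py <<'E'
def wplane(uv,z,s):
    m=eyes.camera_model('wrist');a=np.array([uv[0]-m['cx'],uv[1]-m['cy']])/m['fx'];r=np.linalg.norm(a)
    d=np.r_[a/r*np.sin(r),np.cos(r)];M=m['mount'];Rt=np.array(s['orientation'])
    o=Rt@M[:3,3]+np.array(s['ee_pos']);d=Rt@M[:3,:3]@d
    return o+d*(z-o[2])/d[2]
E
python3 - <<'E'
from h import *
s=bot.state()
for n,u,z in(('bar',(227.5,155.5),.0955),('barfar',(231.5,118),.0955),('barnear',(224,194),.0955),('tab',(285,226),.061),('plate',(136,137),.026),('deckL',(69,91),.012),('deckR',(318,105),.012)):
    p=wplane(u,z,s);print(n,p.round(4),topress(p).round(1))
E
python3 -m creep '[[[1.2,1.4,-2],[0,0,-0.33],0.35],[[1.2,1.4,-2],[0,0,-0.33],0.35],[[0,0,-1],[0,0,0],0.35],[[0,0,0],[0,0,0],0.35],[[0,0,0],[0,0,0],0.35]]'
python3 -c "
from h import *
print(topress(bot.state()['ee_pos']))"
```

```text
bar [0.5023 0.208  0.0955] [32.3  3.5 95.5]
barfar [0.5357 0.2053 0.0955] [32.6 37.  95.5]
barnear [0.4663 0.2107 0.0955] [ 32.3 -32.6  95.5]
tab [0.4218 0.1479 0.061 ] [ 98.2 -72.4  61. ]
plate [0.5101 0.3231 0.026 ] [-83.    2.8  26. ]
deckL [0.5721 0.4283 0.012 ] [-192.5   56.8   12. ]
deckR [0.552  0.1125 0.012 ] [123.9  60.1  12. ]
t: 4.08
ee_pos: [0.4979, 0.21, 0.163]
orientation: [[0.997, -0.076, -0.007], [-0.076, -0.997, 0.001], [-0.007, -0.001, -1.0]]
force: [-0.1, -0.6, -0.1]
gripper_width: 0.348
grasp_force: 0.0
[ 30.61113269  -1.0128276  163.04108708]
```

The views agree: the bar is at press x = 32.3. Descending to pinch it.

```bash
python3 -m creep '[[[0,0,-2],[0,0,0],0.35],[[0,0,-2],[0,0,0],0.35],[[0,0,-1.5],[0,0,0],0.35],[[0,0,-1.5],[0,0,0],0.35],[[0,0,-1],[0,0,0],0.35],[[0,0,-1],[0,0,0],0.35],[[0,0,0],[0,0,0],0.35],[[0,0,0],[0,0,0],0.35]]'; python3 -m creep '[[[0,0,0],[0,0,0],0],[[0,0,0],[0,0,0],0],[[0,0,0],[0,0,0],0],[[0,0,0],[0,0,0],0],[[0,0,0],[0,0,0],0]]' 40
```

```text
t: 5.08
ee_pos: [0.498, 0.2107, 0.0726]
orientation: [[0.997, -0.076, -0.007], [-0.076, -0.997, 0.002], [-0.007, -0.002, -1.0]]
force: [0.3, 0.6, -0.7]
gripper_width: 0.349
grasp_force: 0.0
t: 5.7
ee_pos: [0.498, 0.2091, 0.0727]
orientation: [[0.997, -0.077, -0.008], [-0.077, -0.997, -0.001], [-0.008, 0.001, -1.0]]
force: [-1.4, -4.2, 5.2]
gripper_width: 0.121
grasp_force: 39.2
```

```bash
python3 -m creep '[[[0,0,0.4],[0,0,0],0],[[0,0,0.4],[0,0,0],0],[[0,0,0.5],[0,0,0],0],[[0,0,0.5],[0,0,0],0],[[0,0,0.5],[0,0,0],0],[[0,0,0.4],[0,0,0],0],[[0,0,0.4],[0,0,0],0],[[0,0,0],[0,0,0],0],[[0,0,0],[0,0,0],0]]'
```

```text
t: 6.82
ee_pos: [0.498, 0.2091, 0.1032]
orientation: [[0.997, -0.077, -0.008], [-0.077, -0.997, -0.0], [-0.008, 0.001, -1.0]]
force: [2.0, -3.7, -3.5]
gripper_width: 0.125
grasp_force: 40.5
```

```bash
python3 -m creep '[[[0,0,-0.3],[0,0,0],0],[[0,0,-0.3],[0,0,0],0],[[0,0,0],[0,0,0],0]]'; python3 -m creep '[[[0,0,0],[0,0,0],0.35],[[0,0,0],[0,0,0],0.35],[[0,0,0],[0,0,0],0.35],[[0,0,0],[0,0,0],0.35],[[0,0,1.5],[0,0,0],0.35],[[0,0,2],[0,0,0],0.35],[[0,0,2],[0,0,0],0.35],[[0,0,0],[0,0,0],0.35]]'
python3 - <<'E'
from h import *
t=eyes.camera('top');s=eyes.camera('scene')
a=cv2.resize(s[145:245,215:335],None,fx=6,fy=6,interpolation=2);cv2.imwrite('pics/sc2.png',a[...,::-1])
for n,im,b in(('top',t,(325,240,360,270)),('scene',s,(305,150,335,200))):
    h=cv2.cvtColor(im,cv2.COLOR_RGB2HSV);m=cv2.inRange(h,(0,140,80),(8,255,255))|cv2.inRange(h,(172,140,80),(180,255,255))
    ys,xs=np.nonzero(m[b[1]:b[3],b[0]:b[2]]);print(n,len(xs),xs.mean()+b[0],ys.mean()+b[1])
    if n=='top':T=(xs.mean()+b[0],ys.mean()+b[1])
    else: S=(xs.mean()+b[0],ys.mean()+b[1])
x,e=tri([('top',T),('scene',S)]);print('tab',x,topress(x),e)
E
```

```text
t: 7.2
ee_pos: [0.498, 0.2091, 0.0979]
orientation: [[0.997, -0.077, -0.008], [-0.077, -0.997, -0.001], [-0.008, 0.002, -1.0]]
force: [1.3, -6.3, 0.3]
gripper_width: 0.12
grasp_force: 41.0
t: 8.2
ee_pos: [0.4996, 0.2115, 0.1552]
orientation: [[0.997, -0.076, -0.003], [-0.076, -0.997, 0.003], [-0.003, -0.003, -1.0]]
force: [0.7, 0.3, 0.6]
gripper_width: 0.351
grasp_force: 0.0
top 123 344.4878048780488 252.6910569105691
scene 67 323.82089552238807 177.59701492537314
tab [0.41853369 0.14675664 0.08358595] [ 99.58834921 -75.52282132  83.58594759] [np.float64(0.0008160188761515872), np.float64(0.0008160188761515116)]
```

View pics/sc2.png

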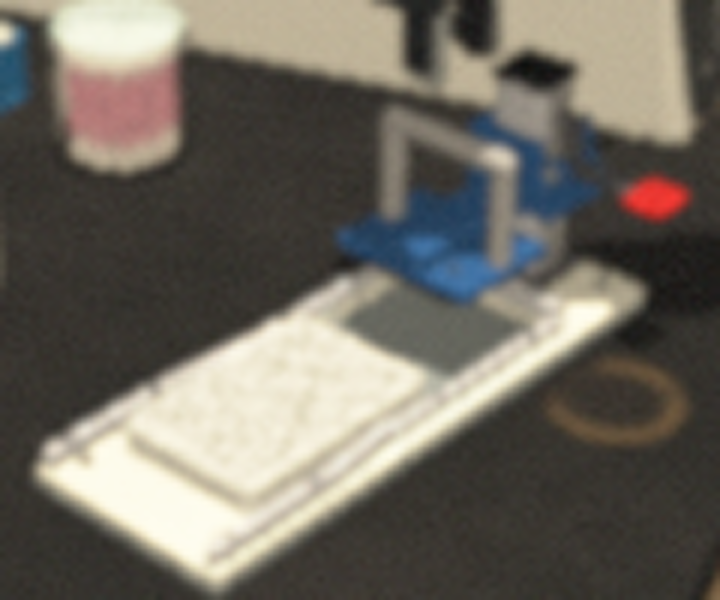

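The head now hangs by itself in the upper notch, with the tab at z≈84 mm, and the plate hasn't moved. Next I'll bring the shut fingers in behind the plate.

```bash
python3 -m creep '[[[0.3,4.1,0],[0,0,0],0],[[0.3,4.1,0],[0,0,0],0],[[0.3,4.1,0],[0,0,0],0],[[0.3,4.1,0],[0,0,0],0],[[0.2,4.0,0],[0,0,0],0],[[0,0,-2.5],[0,0,0],0],[[0,0,-2.5],[0,0,0],0],[[0,0,-2.5],[0,0,0],0],[[0,0,-2.5],[0,0,0],0],[[0,0,-2],[0,0,0],0],[[0,0,0],[0,0,0],0],[[0,0,0],[0,0,0],0]]' 
python3 - <<'E'
from h import *
print(topress(bot.state()['ee_pos']))
im=eyes.camera('top');cv2.imwrite('pics/t3.png',cv2.resize(im[175:265,205:365],None,fx=4.9,fy=4.9,interpolation=2)[...,::-1])
E
```

```text
t: 9.8
ee_pos: [0.5121, 0.4151, 0.0329]
orientation: [[0.997, -0.076, -0.007], [-0.076, -0.997, 0.003], [-0.007, -0.002, -1.0]]
force: [0.0, 1.2, 0.4]
gripper_width: 0.001
grasp_force: 0.0
[-174.9623116    -2.04038171   32.93158797]
```

View pics/t3.png

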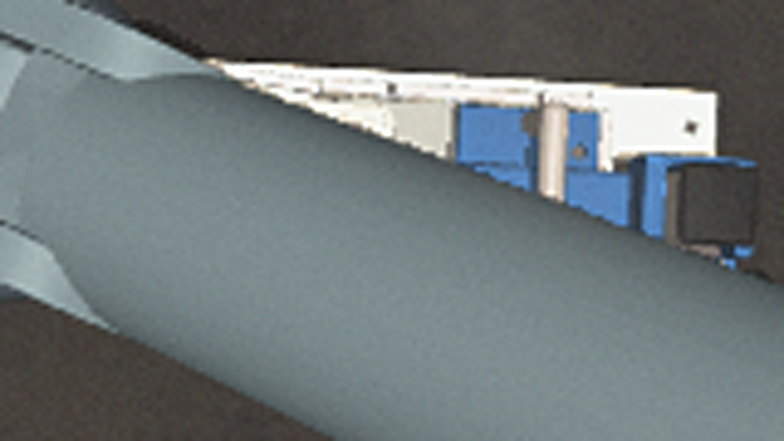

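The arm hides the plate from above. I'll lower to z≈16 mm and push in small steps while watching the force.

```bash
python3 -m creep '[[[0,0,-1],[0,0,0],0],[[0,0,-0.7],[0,0,0],0],[[0,0,0],[0,0,0],0],[[0,0,0],[0,0,0],0]]'; python3 -m creep '[[[-0.04,-0.5,0],[0,0,0],0],[[-0.04,-0.5,0],[0,0,0],0],[[-0.04,-0.5,0],[0,0,0],0],[[-0.04,-0.5,0],[0,0,0],0],[[-0.04,-0.5,0],[0,0,0],0],[[-0.04,-0.5,0],[0,0,0],0],[[-0.04,-0.5,0],[0,0,0],0],[[-0.04,-0.5,0],[0,0,0],0]]'
python3 - <<'E'
from h import *
print(topress(bot.state()['ee_pos']))
im=eyes.camera('wrist');cv2.imwrite('pics/w4.png',im[...,::-1])
E
```

```text
t: 10.35
ee_pos: [0.5116, 0.4145, 0.0152]
orientation: [[0.997, -0.076, -0.008], [-0.076, -0.997, 0.002], [-0.008, -0.001, -1.0]]
force: [0.1, -0.3, -0.9]
gripper_width: 0.0
grasp_force: 0.0
t: 11.35
ee_pos: [0.5085, 0.3744, 0.0154]
orientation: [[0.997, -0.076, -0.008], [-0.076, -0.997, 0.002], [-0.008, -0.002, -1.0]]
force: [0.8, 0.7, 1.8]
gripper_width: -0.001
grasp_force: 0.7
[-134.07538295   -2.61245373   15.38887199]
```

View pics/w4.png

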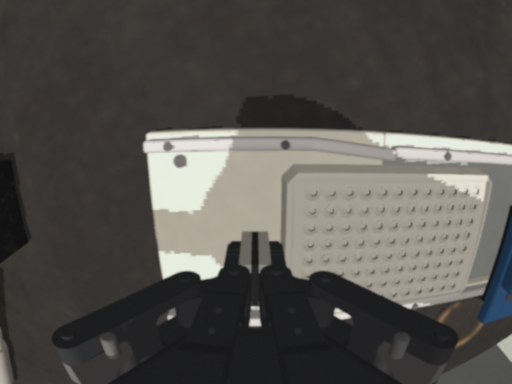

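The wrist view shows the fingers touching the plate's rear edge (column ≈286). The plate is square to the rails.

```bash
python3 - <<'E'
from h import *
s=bot.state()
for u,z in(((284,200),.026),((284,225),.026),((288,175),.026),((490,177),.026),((160,280),.012)): print(u,topress(wplane(u,z,s)).round(1))
E
```

```text
(284, 200) [-119.6   27.3   26. ]
(284, 225) [-119.2   14.5   26. ]
(288, 175) [-118.    39.3   26. ]
(490, 177) [ 3.9 39.9 26. ]
(160, 280) [-191.   -28.5   12. ]
```

```bash
python3 -m creep '[[[-0.04,-0.5,0],[0,0,0],0],[[-0.04,-0.5,0],[0,0,0],0],[[-0.03,-0.5,0],[0,0,0],0],[[-0.04,-0.5,0],[0,0,0],0],[[-0.03,-0.5,0],[0,0,0],0],[[-0.04,-0.5,0],[0,0,0],0],[[-0.03,-0.5,0],[0,0,0],0],[[-0.04,-0.5,0],[0,0,0],0],[[-0.03,-0.5,0],[0,0,0],0],[[-0.03,-0.4,0],[0,0,0],0],[[-0.02,-0.2,0],[0,0,0],0],[[-0.02,-0.2,0],[0,0,0],0],[[-0.01,-0.2,0],[0,0,0],0],[[-0.01,-0.1,0],[0,0,0],0],[[0,0,0],[0,0,0],0]]'
python3 - <<'E'
from h import *
s=bot.state();print(topress(s['ee_pos']))
im=eyes.camera('wrist');cv2.imwrite('pics/w5.png',im[...,::-1])
E
```

```text
t: 13.28
ee_pos: [0.5043, 0.3183, 0.0152]
orientation: [[0.997, -0.076, -0.008], [-0.076, -0.997, 0.001], [-0.008, -0.001, -1.0]]
force: [-0.2, 0.2, 0.2]
gripper_width: -0.001
grasp_force: 0.0
[-77.81181816  -2.61014176  15.17121636]
```

View pics/w5.png

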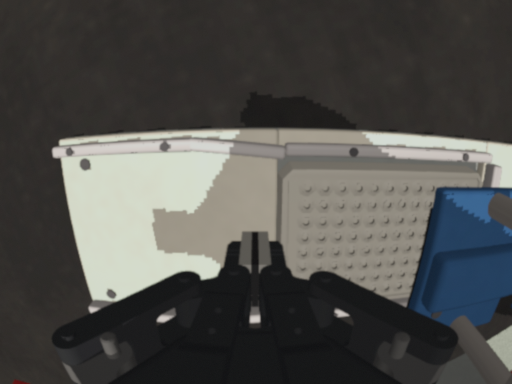

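```bash
python3 - <<'E'
from h import *
s=bot.state()
for z in(.018,.026):
  for u in((283,200),(283,225),(288,173),(481,176),(277,150)): print(z,u,topress(wplane(u,z,s)).round(1))
g=cv2.cvtColor(cv2.imread('pics/w4.png'),6);h=cv2.cvtColor(cv2.imread('pics/w5.png'),6)
print(g[200,270:320].tolist());print(h[200,270:320].tolist());print(h[150:190,380].tolist(),g[150:190,380].tolist())
E
```

```text
0.018 (283, 200) [-64.   24.5  18. ]
0.018 (283, 225) [-63.6  11.   18. ]
0.018 (288, 173) [-61.9  38.3  18. ]
0.018 (481, 176) [58.7 38.4 18. ]
0.018 (277, 150) [-67.4  49.5  18. ]
0.026 (283, 200) [-64.8  27.2  26. ]
0.026 (283, 225) [-64.5  14.4  26. ]
0.026 (288, 173) [-62.8  40.2  26. ]
0.026 (481, 176) [50.9 40.3 26. ]
0.026 (277, 150) [-68.   50.8  26. ]
[168, 168, 169, 169, 169, 169, 170, 170, 170, 170, 162, 134, 111, 107, 107, 108, 124, 152, 159, 159, 159, 158, 155, 153, 157, 159, 159, 159, 159, 160, 159, 160, 159, 159, 160, 159, 158, 157, 156, 154, 152, 150, 149, 149, 152, 155, 158, 159, 159, 159]
[155, 155, 155, 155, 153, 146, 130, 106, 94, 92, 93, 104, 127, 139, 141, 141, 140, 138, 135, 139, 141, 142, 141, 142, 141, 142, 142, 141, 141, 142, 141, 142, 142, 141, 140, 140, 143, 143, 143, 143, 142, 141, 141, 141, 141, 141, 141, 142, 142, 142]
[141, 138, 134, 132, 131, 128, 119, 109, 103, 104, 105, 105, 106, 108, 109, 110, 110, 111, 111, 115, 128, 140, 142, 141, 141, 139, 138, 138, 137, 139, 141, 141, 141, 140, 139, 138, 137, 136, 134, 133] [155, 157, 158, 158, 158, 157, 155, 148, 141, 145, 160, 168, 169, 167, 157, 136, 126, 125, 126, 125, 125, 126, 130, 145, 158, 160, 159, 158, 157, 156, 156, 156, 156, 158, 159, 159, 158, 157, 156, 157]
```

Taking the top at z = 18 mm, the plate's apparent length matches the earlier measurement and the rear edge is at -64 mm, so it is seated and centred with no residual force. Backing off and moving over the tab.

```bash
python3 -m creep '[[[0.1,1,0],[0,0,0],0],[[0,0,2],[0,0,0],0],[[0,0,4],[0,0,0],0],[[0,0,4],[0,0,0],0],[[0,0,5],[0,0,0],0],[[0,0,4],[0,0,0],0],[[-1.7,-3.6,0],[0,0,0],0],[[-1.7,-3.6,0],[0,0,0],0],[[-1.7,-3.6,0],[0,0,0],0],[[-1.7,-3.6,0],[0,0,0],0],[[-1.7,-3.6,0],[0,0,0],0],[[0,0,0],[0,0,0],0],[[0,0,0],[0,0,0],0]]'
python3 - <<'E'
from h import *
s=bot.state();print(topress(s['ee_pos']))
im=eyes.camera('wrist');cv2.imwrite('pics/w6.png',im[...,::-1])
E
```

```text
t: 14.95
ee_pos: [0.4209, 0.1495, 0.2063]
orientation: [[0.997, -0.075, -0.006], [-0.075, -0.997, 0.002], [-0.006, -0.002, -1.0]]
force: [0.0, -0.1, 0.1]
gripper_width: 0.001
grasp_force: 0.0
[ 96.70364363 -73.40279285 206.3285384 ]
```

View pics/w6.png

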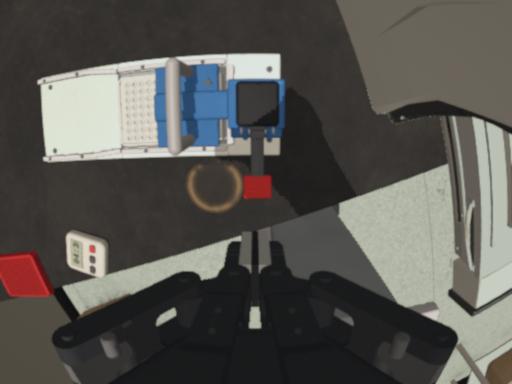

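The plate lies flat under the head, and the tab is at (257,187), just ahead of the fingers. I'll verify its position and descend to just above it.

```bash
python3 - <<'E'
from h import *
s=bot.state();print('tab',topress(wplane((257.5,187),.086,s)), 'rear corner plate', topress(wplane((122,72),.018,s)))
E
python3 -m creep '[[[-0.15,-0.2,-3],[0,0,0],0],[[0,0,-3],[0,0,0],0],[[0,0,-2.5],[0,0,0],0],[[0,0,-2],[0,0,0],0],[[0,0,-0.6],[0,0,0],0],[[0,0,0],[0,0,0],0]]'
```

```text
tab [ 98.39666858 -74.39097436  86.        ] rear corner plate [-58.67238614  46.69658712  18.        ]
t: 15.75
ee_pos: [0.419, 0.1477, 0.0944]
orientation: [[0.997, -0.074, -0.008], [-0.074, -0.997, 0.003], [-0.009, -0.002, -1.0]]
force: [-0.7, -0.0, 0.1]
gripper_width: 0.0
grasp_force: 0.0
```

```bash
python3 -m creep '[[[0,0,-1.4],[0,0,0],0],[[0,0,-1.4],[0,0,0],0],[[0,0,-1.3],[0,0,0],0],[[0,0,-1.2],[0,0,0],0],[[0,0,-0.3],[0,0,0],0],[[0,0,0],[0,0,0],0],[[0,0,0],[0,0,0],0],[[0,0,0],[0,0,0],0],[[0,0,0],[0,0,0],0],[[0,0,0],[0,0,0],0]]'
python3 -m creep '[[[0,0,0],[0,0,0],0],[[0,0,0],[0,0,0],0],[[0,0,0],[0,0,0],0],[[0,0,0],[0,0,0],0]]'
```

```text
t: 17.0
ee_pos: [0.4185, 0.1463, 0.0382]
orientation: [[0.997, -0.076, -0.009], [-0.076, -0.997, 0.001], [-0.009, -0.001, -1.0]]
force: [-0.6, 0.2, 3.9]
gripper_width: -0.001
grasp_force: 1.9
t: 17.5
ee_pos: [0.4186, 0.1463, 0.0381]
orientation: [[0.997, -0.076, -0.009], [-0.076, -0.997, 0.001], [-0.009, -0.001, -1.0]]
force: [-0.7, -0.8, 3.6]
gripper_width: 0.003
grasp_force: 1.9
```

```bash
python3 -m creep '[[[0,0,1],[0,0,0],0],[[0,0,2],[0,0,0],0],[[0,0,4],[0,0,0],0],[[0,0,5],[0,0,0],0],[[-2,0,3],[0,0,0],0],[[0,0,0],[0,0,0],0],[[0,0,0],[0,0,0],0],[[0,0,0],[0,0,0],0]]'
python3 - <<'E'
from h import *
t=eyes.camera('top');s=eyes.camera('scene')
a=cv2.resize(s[145:245,215:335],None,fx=6,fy=6,interpolation=2);cv2.imwrite('pics/sc7.png',a[...,::-1])
P=[]
for n,im,b in(('top',t,(325,240,360,270)),('scene',s,(305,150,335,200))):
    h=cv2.cvtColor(im,cv2.COLOR_RGB2HSV);m=cv2.inRange(h,(0,140,60),(8,255,255))|cv2.inRange(h,(172,140,60),(180,255,255))
    ys,xs=np.nonzero(m[b[1]:b[3],b[0]:b[2]]);print(n,len(xs))
    if len(xs):P.append((n,(xs.mean()+b[0],ys.mean()+b[1])))
print(P)
if len(P)==2:x,e=tri(P);print('tab',topress(x),e)
for z in(.052,.056,.061):print(z,proj('scene',toworld(99,-74.8,z*1000)))
E
```

```text
t: 18.5
ee_pos: [0.3982, 0.146, 0.187]
orientation: [[0.997, -0.076, -0.011], [-0.076, -0.997, 0.002], [-0.011, -0.001, -1.0]]
force: [0.4, -0.1, 0.0]
gripper_width: -0.005
grasp_force: 0.0
top 112
scene 56
[('top', (np.float64(340.44642857142856), np.float64(251.28571428571428))), ('scene', (np.float64(323.07142857142856), np.float64(188.66071428571428)))]
tab [100.06130329 -75.46078353  45.25261019] [np.float64(2.8904517022757245e-05), np.float64(2.8904517022836836e-05)]
0.052 [322.86042503 186.7836772 ]
0.056 [322.97542724 185.62994507]
0.061 [323.11979166 184.18164356]
```

View pics/sc7.png

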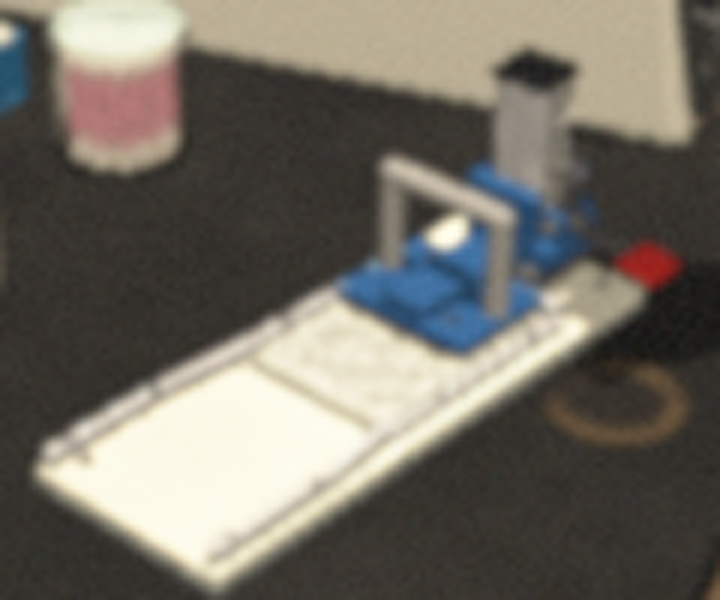

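The head is down on the seated plate; handle ends are at (392,162) and (508,214), lower than before. One last numeric check of the head's drop against the lower-notch picture.

```bash
python3 - <<'E'
from h import *
s0=np.load('pics/scene0.npy');s1=eyes.camera('scene')
def g(im,b): return np.float32(cv2.cvtColor(im,cv2.COLOR_RGB2GRAY)[b[1]:b[3],b[0]:b[2]])
for b in((277,166,303,196),(276,166,290,185),(292,165,312,190)):
    A=cv2.resize(g(s1,b),None,fx=8,fy=8,interpolation=2);T=cv2.resize(g(s0,(b[0]+2,b[1]+3,b[2]-2,b[3]-5)),None,fx=8,fy=8,interpolation=2)
    _,v,_,l=cv2.minMaxLoc(cv2.matchTemplate(A,T,cv2.TM_CCOEFF_NORMED));print(v,(np.array(l)/8-[2,3]))
print('expected px for 5mm',proj('scene',toworld(32,0,84))-proj('scene',toworld(32,0,89)), 'for 9mm',proj('scene',toworld(32,0,80))-proj('scene',toworld(32,0,89)))
E
```

```text
0.9564442038536072 [-0.375  1.   ]
0.9952225685119629 [-0.125  1.25 ]
0.9863017201423645 [0.    1.375]
expected px for 5mm [-0.06515901  1.48361587] for 9mm [-0.1170631   2.66542816]
```

The head has dropped about 4.5 mm from the lower notch, which puts the carriage at about 0.0045, resting on the plate. The robot is clear, so I'm handing in.

```bash
python3 -c "
from cell import job
print(job.sign_off())"
```

```text
the job is handed in; nothing more can be done
None
```

The job is handed in: by my camera checks, the plate is seated in the nest with the blue head resting on it (carriage about 0.0045 m), and the robot is clear; sign-off returned no verdict.

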